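# Radio off, then offer the TV remote to the sofa

### The job

It is film time: first turn the volume knob of the table radio fully anticlockwise to its off stop, then take the longest of the three remotes out of the caddy and offer it to the person on the sofa. Hold it upright in the air straight above the middle of the round coaster holder, its lower end about 15 cm above the table and its keys squarely facing the sofa. Finish while still holding it steadily there, and leave the other remotes and everything else on the table undisturbed.

Things in the scene. Friction and masses are not known exactly. Their poses are not given: they have to be found in the camera images.
- volume (a joint): volume knob on the radio's top, turning about a vertical axis: 0 = fully anticlockwise (seen from above) against its end stop, off; grows clockwise, starts between 0.6 and 1.35 rad; it turns easily (0.04 N m of friction) and stays where it is left
- radio: fixed table radio on the robot's right, a wooden box 100 mm (x) by 190 mm (y) and 70 mm tall with a flat top; its volume knob stands on the top near its left (+y) end. Origin: centre of its underside
- volume_grip (a point): the knob's grip point, on its axis 107 mm above the table, 7 mm below its top: a black upright bar grip 42 mm long (along this point's x, turning with the knob), 14 mm thick (along y), 32 mm tall, on a disc 44 mm across whose top is 84 mm above the table. A white index mark lies on the bar's -x half
- caddy: fixed dark wooden remote caddy on the robot's left, 60 mm (x) by 200 mm (y), 70 mm tall, with three open-topped upright slots in a row along y, 66 mm apart, each 25 x 51 mm and 62 mm deep (floor 8 mm above the table). Origin: centre of its underside. All keys look to its -x, which points to the robot's left (world +y) within 0.55 rad
- tv_remote: loose black plastic remote control standing upright in a caddy slot, 46 mm wide, 20 mm thick, 180 mm long, the longest of the three, in any of the slots: its top is 188 mm above the table at the start. Origin: centre of its lower end; z up along its length; its key face looks along its own -x, y across its width. Weighs about 0.15 kg
- box_remote: loose black plastic remote control standing upright in a caddy slot, 46 mm wide, 20 mm thick, 145 mm long, the middle one; to be left in its slot. Origin: centre of its lower end; z up along its length; its key face looks along its own -x, y across its width. Weighs about 0.12 kg
- fan_remote: loose black plastic remote control standing upright in a caddy slot, 46 mm wide, 20 mm thick, 115 mm long, the shortest; to be left in its slot. Origin: centre of its lower end; z up along its length; its key face looks along its own -x, y across its width. Weighs about 0.10 kg
- coaster_holder: loose round black coaster holder, a disc 100 mm across and 46 mm tall, standing near the middle of the table. Origin: centre of its underside
- sofa_side (a point): a fixed point on the table top, 55 mm short of the middle of its far edge, beyond which the large grey sofa stands facing the robot; x points straight across the edge to the sofa, square to its seats (the same as world x), z up
- mug: white mug 80 mm across, 95 mm tall with a handle, at the table's far side; leave alone. Origin: centre of its underside
- candle: candle jar 72 mm across, 80 mm tall with a wooden cap, at the far side; leave alone. Origin: centre of its underside
- glasses_case: grey glasses case lying flat, 65 x 160 mm and 40 mm tall, near the middle in front of the robot; leave alone. Origin: centre of its underside
- water_bottle: clear water bottle 66 mm across, 190 mm tall, at the left; leave alone. Origin: centre of its underside
Not all that is in view belongs to the job. What is shaped like the coaster_holder but red is not meant.

How it is judged:
By the outcome, as a careful person would: the job done as asked, in the order asked, and still so for the second after the job is handed in, while the arm keeps its last pose, push and grip.
It also fails if it takes over 48 s, if anything falls off the work surface, if the arm or the gripper's body presses on something with over 40 N, if the wrist force passes 120 N, or if a joint passes its speed limit or range.

### The arm

A 6-joint arm with a two-finger parallel gripper is mounted at the origin on the work surface. World frame = base frame: x ahead of the robot, y to its left, z up, the work surface at z = 0. Lengths are in m, angles in degrees, forces in N, time in s.
With the tool pointing down it reaches from about 0.35 to 0.975 m from the base axis. Payload 4.9 kg.
Tool frame: the origin (TCP) lies midway between the tips of the shut fingers; the grasp point (between the pads) lies env.grasp_offset behind it (env.grasp_offset is the distance from the TCP to the grasp point, in m); z points along the fingers, y is the line along which they close (so a half turn about z gives the same grasp; the last joint's range is limited). The gripper opens to 85 mm and grips with 20 to 120 N. Pads are 22 mm wide; open, the fingers measure 114 mm over their backs; the gripper's body (76 mm by 85 mm) begins 54 mm behind the grasp point. The pads swing forward as they close: fully open they stand 13 mm farther back than shut.
Start: joints at [62.796, 3.019, 92.412, -0, 84.569, -6.818], TCP at [0.218, 0.586, 0.231] pointing down, gripper open.
Joint ranges: [-172.51, 172.51], [-57.92, 126.97], [3.15, 148.05], [-58.71, 238.71], [5.1, 150.11], [-179.66, 179.66]. Speed limits (degrees/s): [147.25, 147.25, 180, 180, 180, 180].

### API

Orientations are given as a 3x3 rotation matrix whose columns are the frame's x, y, z axes.
In Python, from plant import telemetry, grab_frame, env gives the robot as it stands.
- The arm moves only by the tool step_arm, never from a script. Its argument "plan" is a list of rows, each a list of 7 numbers: the shift along the tool's x, y, z in m, then the turn, a rotation vector about the tool's x, y, z in rad, then the opening, from 0 (shut) to 1 (fully open). In form: [[tx, ty, tz, wx, wy, wz, hand], ...]. A call has 1 to 10 rows; each row shifts and turns the commanded pose from where the row before left it, along the tool's axes as they then stand; what a row does not reach is not made up. A row lasts 1/8 s, in which the tool goes at most 62.5 mm and 10.7 degrees, less where a joint would pass 70% of its speed; a pose out of reach is approached as far as the arm can. A call with a gripper value outside its range is refused whole. The fingers move at their own pace and stop on an object; "newtons" is the grip in N (left out, the last holds). Time passes only in rows, so rows that do not move let the fingers close. It gives the time, the measured TCP pose, the force, the opening and the grip force at its end, in the units of the state.
- telemetry.read_state(): the state, without advancing time (a new reading comes with each control period).
- grab_frame(name): name is "scene" or "top"; returns a dict with "pixels" (400x640x3 uint8, blue, green, red), "vfov" (degrees; the focal length in pixels is half the picture's height over the tangent of half this angle, whatever the lens; pixels are square), "cx", "cy" (the principal point, pixels), "xyz" and "attitude" of the camera in the world. Camera axes: x right, y up, looking along -z (the intrinsics and any distortion apply to the point x, -y, -z); pixel columns grow to the right and rows downward; lengths in m; the calibration is good to about 2 mm. A picture is of the moment at which its call begins. There is no depth.
- env.close_job(): hands the job in; it is judged then, once.
The state is a dict: "clock": time; "joints": joint angles; "dq": joint speeds; "joint_efforts": joint torques, N m; "ee_pos": TCP position; "orientation": TCP orientation; "wrist_force": force on the tool from outside, world axes, zero at the start; "moment": the same for the moment, N m; "opening": finger opening in m; "gripper_force": force on a finger pad.
Only numpy, scipy, OpenCV 4.12 (cv2) and the standard library are available. Lean on these libraries where they do the work, as an engineer would, in place of code of your own. Each camera call takes 0.05 s, during which the arm holds its last target. There are 200 camera calls.

## Working session

There is one attempt and no reset: what is moved stays moved. The work goes in short steps, Python scripts to look and compute and a tool call to move; the robot and the scene stay as the last step left them, time stands still between calls to the robot, and variables do not carry over. Pictures are saved under pics/ and viewed, at most 10 in all, crops included, and the job is handed in when it is done.

Besides the shell and the picture viewer there is one more tool, called after "Call:" as name(argument=value, ...) on one line, values as JSON. step_arm: Moves the arm, as the interface text tells. Its arguments: {"type":"object","properties":{"plan":{"type":"array"},"newtons":{"type":"number"}},"required":["plan"]}

```bash
mkdir -p pics; ls
python3 - <<'E'
from plant import telemetry, grab_frame, env
import cv2,numpy as np
for n in("scene","top"):
    f=grab_frame(n); cv2.imwrite(f"pics/{n}0.png",f["pixels"]); np.save(f"pics/{n}0.npy",f,allow_pickle=True)
    print({k:v for k,v in f.items() if k!="pixels"})
print(env.grasp_offset,telemetry.read_state(),[a for a in dir(env) if a[0]!='_'])
E
```

```text
pics
{'vfov': 53.03096140352767, 'cx': 325.84433914858323, 'cy': 197.70385633441276, 'xyz': array([0.94998345, 0.6267357 , 0.86951089]), 'attitude': array([[-0.8174825 , -0.43397313,  0.37866832],
       [ 0.57585785, -0.62783816,  0.52364777],
       [ 0.01049336,  0.64613201,  0.76315353]])}
{'vfov': 47.688398381813265, 'cx': 317.0192692187589, 'cy': 205.2303980338641, 'xyz': array([0.50645177, 0.10346793, 1.28189488]), 'attitude': array([[ 0.02390962,  0.9982256 , -0.05453419],
       [-0.99970843,  0.02405792,  0.00206441],
       [ 0.00337272,  0.05446894,  0.99850977]])}
0.0187 {'clock': 0.1, 'joints': array([ 6.27976168e+01,  3.05230348e+00,  9.24840288e+01, -1.00438678e-03,
        8.45690533e+01, -6.81865370e+00]), 'dq': array([ 0.05163264, -0.09382528, -0.01170558, -0.06878375, -0.07350728,
       -0.02601132]), 'joint_efforts': array([ 3.52857960e-04, -3.94907570e+01, -3.71361780e+01, -1.42219969e-04,
        4.05484476e-03,  1.79424433e-05]), 'ee_pos': array([0.21744055, 0.5853549 , 0.2302007 ]), 'orientation': array([[-9.37381437e-01,  3.48303546e-01, -8.25298234e-04],
       [ 3.48304466e-01,  9.37380017e-01, -1.64386748e-03],
       [ 2.01053200e-04, -1.82838592e-03, -9.99998308e-01]]), 'wrist_force': array([-0.11532655,  0.74516717, -0.36445398]), 'moment': array([-0.0348961 ,  0.04938585, -0.00174185]), 'gripper_force': 0.0, 'opening': 0.08539380431115015} ['MotionError', 'close_job', 'grasp_offset']
```

View pics/scene0.png

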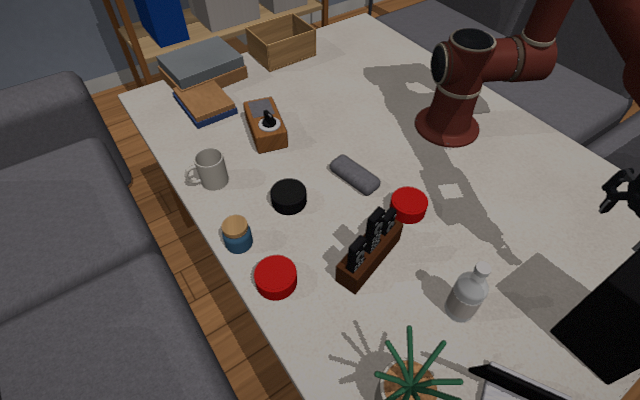

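View pics/top0.png

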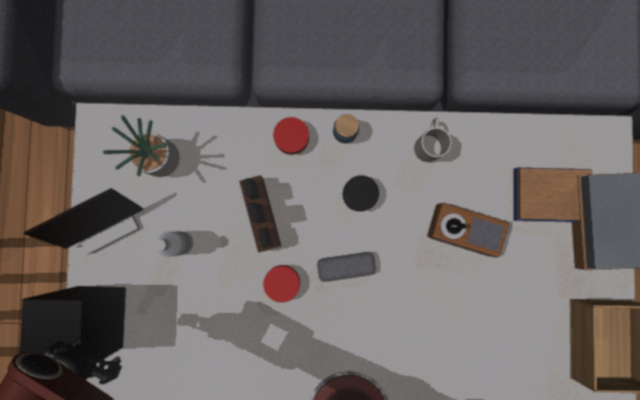

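The scene view shows the caddy at about (370,255), the knob at (268,122) and the black holder at (289,195). In the top view the caddy is at (260,213), the knob at (454,226) and the holder at (361,193). I'll zoom in and measure.

```bash
cat > h.py <<'E'
import numpy as np,cv2
def load(n): return np.load(f"pics/{n}.npy",allow_pickle=True).item()
def ray(f,u,v):
    F=200/np.tan(np.radians(f["vfov"]/2))
    return f["attitude"]@np.array([(u-f["cx"])/F,-(v-f["cy"])/F,-1.0])
def plane(f,u,v,z):
    d=ray(f,u,v); return f["xyz"]+d*(z-f["xyz"][2])/d[2]
def px(f,p):
    F=200/np.tan(np.radians(f["vfov"]/2)); c=f["attitude"].T@(np.array(p)-f["xyz"])
    return f["cx"]-F*c[0]/c[2], f["cy"]+F*c[1]/c[2]
E
python3 - <<'E'
from h import *
t=load("top0");s=load("scene0")
T,S=t["pixels"],s["pixels"]
def crop(I,u,v,w,h,k): return cv2.resize(cv2.convertScaleAbs(I[v:v+h,u:u+w],alpha=1.5,beta=20),None,fx=k,fy=k,interpolation=cv2.INTER_CUBIC)
a=np.hstack([crop(T,230,165,66,100,6)[:300*2],crop(S,330,195,66,100,6)])
cv2.imwrite("pics/c1.png",a)
b=np.hstack([crop(T,425,195,90,70,4),crop(S,235,85,66,70,4)]); cv2.imwrite("pics/c2.png",cv2.resize(b,None,fx=1.25,fy=1.25))
def rect(I,m,name,u0,v0,u1,v1):
    M=np.zeros_like(m);M[v0:v1,u0:u1]=m[v0:v1,u0:u1]
    c=max(cv2.findContours(M,0,1)[0],key=cv2.contourArea); r=cv2.minAreaRect(c); print(name,r); return r
for f,n in((t,"top"),(s,"scene")):
    I=f["pixels"]; g=I.max(2); hsv=cv2.cvtColor(I,40)
    black=(g<45).astype(np.uint8); wood=((hsv[...,1]>90)&(hsv[...,0]<22)).astype(np.uint8)
    if n=="top":
        r=rect(I,black,"holder",330,165,390,220); print(plane(f,*r[0],.046))
        r=rect(I,cv2.morphologyEx(wood|black,3,np.ones((7,7))),"caddy",232,168,290,256); print([plane(f,*p,.07).round(4) for p in cv2.boxPoints(r)],plane(f,*r[0],.07))
        r=rect(I,cv2.morphologyEx(wood,3,np.ones((25,25))),"radio",420,195,515,262); print([plane(f,*p,.07).round(4) for p in cv2.boxPoints(r)],plane(f,*r[0],.07))
        w=((hsv[...,1]<60)&(g>110)).astype(np.uint8); r=rect(I,w,"disc",438,210,470,243); print(plane(f,*r[0],.084))
        r=rect(I,((hsv[...,1]<90)&(g<60)).astype(np.uint8),"bar",438,210,475,243); print(plane(f,*r[0],.114))
    else:
        r=rect(I,black,"holder",265,170,315,220)
E
```

```text
holder ((360.5, 193.0), (32.0, 33.0), 90.0)
[ 0.6103752  -0.01739567  0.046     ]
caddy ((259.86138916015625, 213.05657958984375), (71.5669937133789, 21.392105102539062), 74.93151092529297)
[array([0.6321, 0.3089, 0.07  ]), array([0.6485, 0.2538, 0.07  ]), array([0.4644, 0.1985, 0.07  ]), array([0.4483, 0.2532, 0.07  ])] [0.5479642  0.25351191 0.07      ]
radio ((470.7547607421875, 227.3585205078125), (78.02078247070312, 41.75760269165039), 15.945395469665527)
[array([ 0.4955, -0.1964,  0.07  ]), array([ 0.6038, -0.2261,  0.07  ]), array([ 0.5511, -0.428 ,  0.07  ]), array([ 0.4432, -0.3974,  0.07  ])] [ 0.5232283  -0.31205215  0.07      ]
disc ((452.5, 225.5), (25.0, 25.0), 90.0)
[ 0.5267919  -0.25885692  0.084     ]
bar ((456.0, 225.5), (13.0, 18.0), 90.0)
[ 0.52649902 -0.25882338  0.114     ]
holder ((288.5, 196.5), (35.0, 35.0), 90.0)
```

View pics/c1.png

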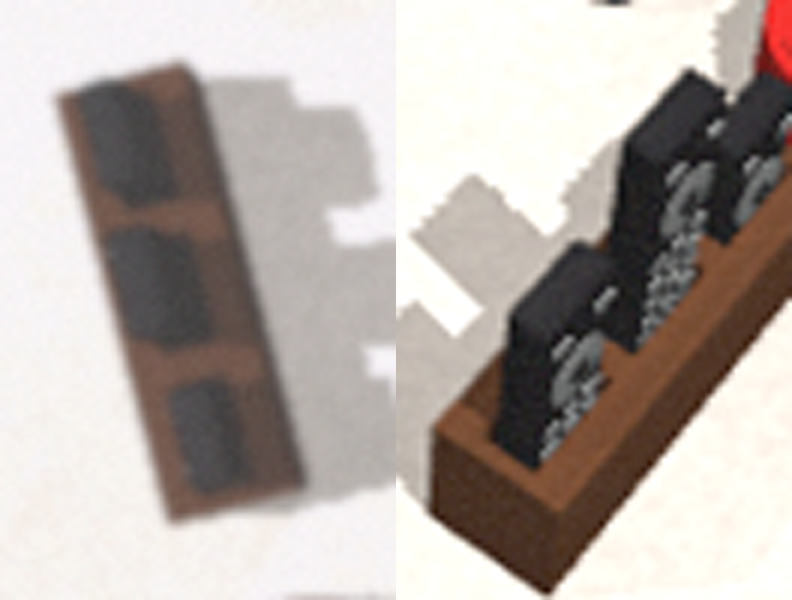

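View pics/c2.png

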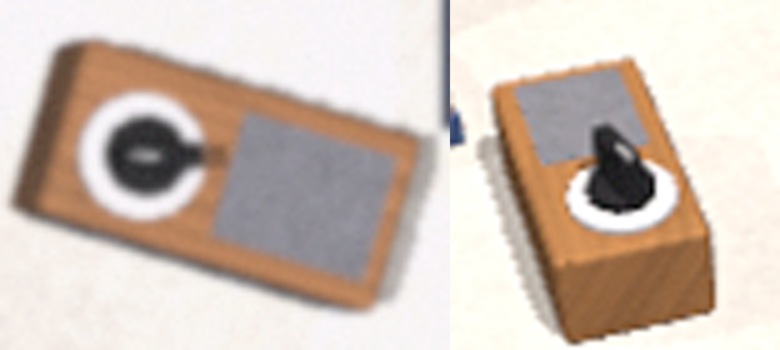

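The crops confirm the following:
- **Remotes:** the tallest is in the middle slot, and the keys look to world +y.
- **Knob:** its bar lies roughly along image-horizontal in the top view, with the index mark on the left half.

I'll check both by projecting them into the scene view.

Run:
```python
from h import *
t=load("top0");s=load("scene0")
def tri(a,b):
    d1,d2=ray(t,*a),ray(s,*b); p,q=t["xyz"],s["xyz"]
    k=np.linalg.lstsq(np.c_[d1,-d2],q-p,rcond=None)[0]; A=p+k[0]*d1;B=q+k[1]*d2
    return ((A+B)/2).round(4),np.linalg.norm(A-B).round(4)
print("mark",tri((454.4,226.0),(270,115)))
print("holder by 2 views",tri((360.5,193),px(s,plane(t,360.5,193,.046))),px(s,[.6104,-.0174,.023]))
print("tv top in scene",px(s,[.548,.2535,.188]),"seen ~",(330+284/6,195+115/6))
# knob: fine contours (subpixel by 4x upscaling)
k=8
for f,n,(u,v,w,h) in((t,"top",(436,208,36,36)),(s,"scene",(246,95,40,44))):
    I=cv2.resize(f["pixels"][v:v+h,u:u+w],None,fx=k,fy=k,interpolation=2)
    hsv=cv2.cvtColor(I,40);g=I.max(2)
    def cen(m):
        c=max(cv2.findContours(m.astype(np.uint8),0,1)[0],key=cv2.contourArea);return c
    white=cen((hsv[...,1]<70)&(g>130)); e=cv2.fitEllipse(cv2.convexHull(white)); c=(u+(e[0][0]+.5)/k-.5,v+(e[0][1]+.5)/k-.5)
    print(n,"white ring",c,np.array(e[1])/k,plane(f,*c,.071).round(4))
    b=cen((g<75)); x,y,ww,hh=cv2.boundingRect(b); print("black box u",u+x/k,u+(x+ww)/k,"v",v+y/k,v+(y+hh)/k)
    d=cen((g<75)&(np.arange(w*k)[None]<((456-u)*k if n=="top" else 1e9))); 
    if n=="top":
        (cc,r)=cv2.minEnclosingCircle(d[d[:,0,0]<(460-u)*k]); 
        hi=b[:,0,:]/k+[u,v]; tip=hi[hi[:,0]>463.5]; print("tip pts",tip.mean(0),plane(f,*tip.mean(0),.11))
        cc=(u+cc[0]/k,v+cc[1]/k); print("disc",cc,r/k,plane(f,*cc,.084))
```

```text
mark (array([ 0.5246, -0.2553,  0.1107]), np.float64(0.0014))
holder by 2 views (array([ 0.6104, -0.0174,  0.046 ]), np.float64(0.0)) (np.float64(288.9954938908951), np.float64(195.96423912386194))
tv top in scene (np.float64(375.0575892131268), np.float64(212.2851999636298)) seen ~ (377.3333333333333, 214.16666666666666)
top white ring (453.2204074859619, 225.63812065124512) [24.73445511 25.28182793] [ 0.5267 -0.2647  0.071 ]
black box u 446.375 469.0 v 218.5 233.75
tip pts [466.28434066 225.97664835] [ 0.52597261 -0.28672971  0.11      ]
disc (453.9243965148926, 226.07500457763672) 7.712660789489746 [ 0.52536142 -0.26264187  0.084     ]
scene white ring (276.28665924072266, 107.59766292572021) [31.34562492 66.75957489] [ 0.4662 -0.3223  0.071 ]
black box u 262.125 276.0 v 109.625 127.875
```

Call:
step_arm(plan=[[0,0,-0.015,0,0,0.1736,1],[0,0,-0.015,0,0,0.1736,1],[0,0,-0.015,0,0,0.1736,1],[0,0,-0.015,0,0,0.1736,1],[0,0,-0.015,0,0,0.1736,1],[0,0,-0.015,0,0,0.1736,1],[0,0,-0.015,0,0,0.1736,1],[-0.04,0.014,0,0,0,0,1],[-0.05,0.0195,0,0,0,0,1],[-0.05,0.0195,0,0,0,0,1]])

```text
clock: 1.35
ee_pos: [0.2708, 0.4444, 0.3356]
orientation: [[-0.001, 1.0, -0.0], [1.0, 0.001, -0.001], [-0.001, -0.0, -1.0]]
wrist_force: [-0.1, 0.4, -0.0]
opening: 0.0852
gripper_force: 0.0
```

Call:
step_arm(plan=[[-0.055,0.02,0,0,0,0,1],[-0.055,0.02,0,0,0,0,1],[-0.055,0.02,0,0,0,0,1],[-0.055,0.02,0,0,0,0,1],[-0.055,0.02,0,0,0,0,1],[-0.055,0.02,0,0,0,0,1],[-0.055,0.02,0,0,0,0,1],[-0.055,0.02,0,0,0,0,1],[-0.055,0.02,0,0,0,0,1],[-0.055,0.02,0,0,0,0,1]])

```text
clock: 2.6
ee_pos: [0.4707, -0.1061, 0.3359]
orientation: [[0.001, 1.0, -0.0], [1.0, -0.001, 0.0], [0.0, -0.0, -1.0]]
wrist_force: [0.9, 0.9, 1.0]
opening: 0.0851
gripper_force: 0.0
```

Call:
step_arm(plan=[[-0.0525,0.0184,0,0,0,0,1],[-0.0525,0.0184,0,0,0,0,1],[-0.0524,0.0185,0,0,0,0,1],[0,0,0.05,0,0,0,1],[0,0,0.05,0,0,0,1],[0,0,0.05,0,0,0,1],[0,0,0.04,0,0,0,1],[0,0,0,0,0,0,1]])

```text
clock: 3.6
ee_pos: [0.523, -0.2598, 0.1414]
orientation: [[0.0, 1.0, -0.008], [1.0, -0.0, 0.005], [0.005, -0.008, -1.0]]
wrist_force: [-0.0, 0.2, 0.5]
opening: 0.0853
gripper_force: 0.0
```

Run:
```python
from plant import *
from h import *
f=grab_frame("scene"); s=f["pixels"]
def crop(I,u,v,w,h,k): return cv2.resize(cv2.convertScaleAbs(I[v:v+h,u:u+w],alpha=1.6,beta=20),None,fx=k,fy=k,interpolation=2)
cv2.imwrite("pics/c3.png",np.hstack([crop(s,225,60,80,100,5),crop(grab_frame("top")["pixels"],415,180,80,100,5)]))
```

```text
(no output)
```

View pics/c3.png

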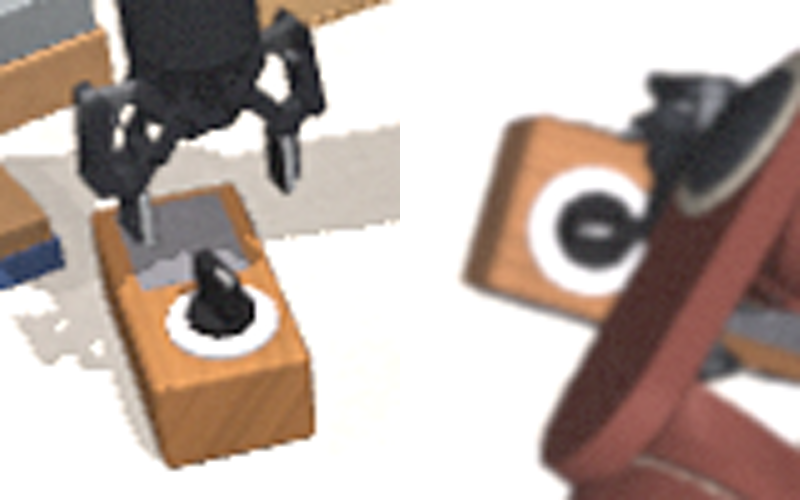

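The knob sits under the open fingers, with the bar lying across the closing line.

Call:
step_arm(plan=[[-0.0037,0.003,0.025,0,0,0,1],[0,0,0.024,0,0,0,1],[0,0,0,0,0,0,0.4],[0,0,0,0,0,0,0],[0,0,0,0,0,0,0],[0,0,0,0,0,0,0],[0,0,0,0,0,0,0]], newtons=30)

```text
clock: 4.58
ee_pos: [0.5253, -0.2659, 0.0994]
orientation: [[-0.001, 1.0, -0.01], [1.0, 0.001, -0.0], [-0.0, -0.01, -1.0]]
wrist_force: [-18.6, 1.1, 15.4]
opening: 0.0133
gripper_force: 33.9
```

```bash
python3 -c "
from plant import *
s=telemetry.read_state();print(s['moment'],s['wrist_force'],s['joints'],s['ee_pos'],s['opening'],s['gripper_force'])"
```

```text
[0.2160074  3.00758219 0.11551621] [-18.58280928   1.10714935  15.43563992] [-33.92533186   5.16538922 103.28673707  -0.35910552  72.02720289
 -33.84760764] [ 0.52531938 -0.26592251  0.09936242] 0.01333182990494876 33.90659540891647
```

Call:
step_arm(plan=[[0,-0.003,0,0,0,0,0],[0,0,0,0,0,0,0]])

```text
clock: 4.82
ee_pos: [0.525, -0.2659, 0.0994]
orientation: [[0.0, 1.0, -0.002], [1.0, -0.0, -0.001], [-0.001, -0.002, -1.0]]
wrist_force: [-7.4, 0.9, 7.6]
opening: 0.0132
gripper_force: 33.1
```

```bash
python3 -c "
from plant import *
s=telemetry.read_state();print(s['moment'],s['wrist_force'],s['joints'],s['ee_pos'],s['opening'],s['gripper_force'])"
```

```text
[0.18454482 1.21687907 0.05032288] [-7.35987672  0.91245162  7.60881087] [-34.04801042   4.84902571 103.61681115  -0.11999686  71.60113029
 -34.00729087] [ 0.52503662 -0.26590049  0.09942274] 0.013209695794973492 33.07449907064438
```

Call:
step_arm(plan=[[0,-0.002,0,0,0,0,0],[0,0,0,0,0,-0.1,0],[0,0,0,0,0,-0.15,0],[0,0,0,0,0,-0.15,0],[0,0,0,0,0,-0.15,0],[0,0,0,0,0,0,0]])

```text
clock: 5.58
ee_pos: [0.5259, -0.2656, 0.0995]
orientation: [[-0.521, 0.853, 0.005], [0.853, 0.521, -0.001], [-0.004, 0.004, -1.0]]
wrist_force: [4.0, 1.8, 4.7]
opening: 0.013
gripper_force: 32.8
```

```bash
cat > st.py <<'E'
from plant import *
import numpy as np
s=telemetry.read_state();o=s['orientation'];print('M',s['moment'].round(3),'F',s['wrist_force'].round(1),'j',s['joints'].round(1),s['ee_pos'].round(4),s['opening'],s['gripper_force'],'yaw_y',np.arctan2(o[1,1],o[0,1]),'t',s['clock'])
E
python3 st.py
```

```text
M [ 0.37  -0.762 -0.011] F [4.  1.8 4.7] j [-3.410e+01  4.700e+00  1.038e+02  1.000e-01  7.120e+01 -6.550e+01] [ 0.5259 -0.2656  0.0995] 0.013015134197413502 32.759209871292114 yaw_y 0.5481412752683886 t 5.575
```

Call:
step_arm(plan=[[0,0,0,0,0,-0.12,0],[0,0,0,0,0,-0.12,0],[0,0,0,0,0,0,0]])

```text
clock: 5.95
ee_pos: [0.5263, -0.2653, 0.0995]
orientation: [[-0.709, 0.706, 0.006], [0.706, 0.709, -0.001], [-0.005, 0.004, -1.0]]
wrist_force: [5.2, 2.1, 4.8]
opening: 0.0129
gripper_force: 32.7
```

```bash
python3 st.py
```

```text
M [ 0.567 -0.98   0.057] F [5.2 2.1 4.8] j [-34.1   4.7 103.8   0.2  71.2 -79.3] [ 0.5263 -0.2653  0.0995] 0.012918417863553562 32.72989958524704 yaw_y 0.7876583690006206 t 5.95
```

Call:
step_arm(plan=[[0,0,0,0,0,-0.1,0],[0,0,0,0,0,-0.1,0],[0,0,0,0,0,0,0]])

```text
clock: 6.32
ee_pos: [0.5265, -0.265, 0.0995]
orientation: [[-0.835, 0.551, 0.007], [0.551, 0.835, 0.0], [-0.006, 0.004, -1.0]]
wrist_force: [6.4, 3.7, 3.8]
opening: 0.0132
gripper_force: 32.7
```

```bash
python3 st.py
```

```text
M [ 0.749 -1.069 -0.004] F [6.4 3.7 3.8] j [-34.    4.7 103.8   0.2  71.2 -90.7] [ 0.5265 -0.265   0.0995] 0.013188265143009054 32.72325485944748 yaw_y 0.9875337240442744 t 6.325
```

Call:
step_arm(plan=[[0,0,0,0,0,-0.1,0],[0,0,0,0,0,-0.1,0],[0,0,0,0,0,0,0]])

```text
clock: 6.7
ee_pos: [0.5267, -0.2646, 0.0995]
orientation: [[-0.927, 0.374, 0.007], [0.374, 0.927, 0.001], [-0.006, 0.003, -1.0]]
wrist_force: [7.3, 5.8, 5.4]
opening: 0.0132
gripper_force: 32.7
```

```bash
python3 st.py
```

```text
M [ 1.015 -1.214  0.037] F [7.3 5.8 5.4] j [ -34.     4.7  103.8    0.3   71.2 -102.2] [ 0.5267 -0.2646  0.0995] 0.01316613426446839 32.7388671040535 yaw_y 1.1876113128427117 t 6.7
```

Call:
step_arm(plan=[[0,0,0,0,0,-0.1,0],[0,0,0,0,0,-0.08,0],[0,0,0,0,0,0,0]])

```text
clock: 7.08
ee_pos: [0.5268, -0.2644, 0.0995]
orientation: [[-0.978, 0.206, 0.008], [0.206, 0.978, 0.002], [-0.007, 0.004, -1.0]]
wrist_force: [7.3, 5.5, 5.6]
opening: 0.0132
gripper_force: 49.6
```

```bash
python3 st.py
```

```text
M [ 1.028 -1.12  -1.262] F [7.3 5.5 5.6] j [ -34.     4.7  103.8    0.4   71.2 -112.3] [ 0.5268 -0.2644  0.0995] 0.01319836438177732 49.6158217638731 yaw_y 1.3630124565321464 t 7.075
```

The yaw-axis moment jumped to −1.26 N m, so the knob is at its stop. I'll release, lift and look.

Call:
step_arm(plan=[[0,0,0,0,0,0,1],[0,0,0,0,0,0,1],[0,0,0,0,0,0,1],[0,0,-0.04,0,0,0,1],[0,0,-0.04,0,0,0,1],[0,0,-0.04,0,0,-0.126,1],[0,0,-0.04,0,0,-0.126,1],[0,0,-0.04,0,0,-0.126,1],[0,0,-0.04,0,0,-0.126,1],[0,0,0,0,0,0,1]])

```text
clock: 8.32
ee_pos: [0.5249, -0.2663, 0.342]
orientation: [[-0.955, -0.297, 0.006], [-0.297, 0.955, -0.005], [-0.004, -0.006, -1.0]]
wrist_force: [0.2, -0.4, 0.4]
opening: 0.0854
gripper_force: 0.0
```

Run:
```python
exec(open("st.py").read())
from h import *
f=grab_frame("scene"); s=f["pixels"]
def crop(I,u,v,w,h,k): return cv2.resize(cv2.convertScaleAbs(I[v:v+h,u:u+w],alpha=1.6,beta=20),None,fx=k,fy=k,interpolation=2)
cv2.imwrite("pics/c4.png",crop(s,235,85,66,80,7))
p=np.array([.5479,.2535]); d=p-s_[:2] if 0 else p-np.array(telemetry.read_state()['ee_pos'])[:2]
R=telemetry.read_state()['orientation'];print(d,R.T@np.r_[d,0])
```

```text
M [-0.03   0.043  0.003] F [ 0.2 -0.4  0.4] j [ -34.1   -4.6   89.5   -0.    94.6 -141.4] [ 0.5249 -0.2663  0.342 ] 0.08541209205192352 0.0 yaw_y 1.8727685704036814 t 8.325
[0.02373136 0.51933313] [-0.17684825  0.48886991 -0.00099061]
```

View pics/c4.png

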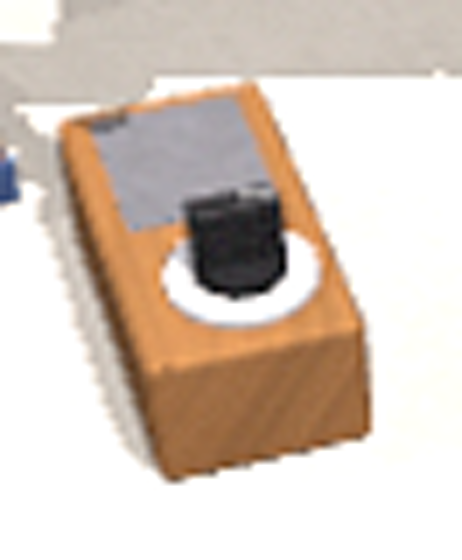

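The bar now stands square to the radio, at the stop. I'll move toward the caddy.

Call:
step_arm(plan=[[-0.0197,0.0543,0,0,0,0,1],[-0.0197,0.0543,0,0,0,0,1],[-0.0197,0.0543,0,0,0,0,1],[-0.0197,0.0543,0,0,0,0,1],[-0.0197,0.0543,0,0,0,0,1],[-0.0197,0.0543,0,0,0,0,1],[-0.0197,0.0543,0,0,0,0,1],[-0.0197,0.0543,0,0,0,0,1],[-0.0192,0.0546,0,0,0,0,1],[0,0,0,0,0,0,1]])

```text
clock: 9.62
ee_pos: [0.5452, 0.2572, 0.3341]
orientation: [[-0.953, -0.302, -0.005], [-0.302, 0.953, -0.001], [0.005, 0.0, -1.0]]
wrist_force: [0.1, -0.5, -0.5]
opening: 0.0851
gripper_force: 0.0
```

Run:
```python
from h import *
from plant import *
s=load("scene0");t=load("top0")
c=lambda x,y:(330+(x-396+.5)/6-.5,195+(y+.5)/6-.5)
for q in [(690,70),(727,103),(665,160),(628,138),(678,116)]: print(q,plane(s,*c(q[0],q[1]),.188).round(4))
k=lambda x,y:(230+(x+.5)/6-.5,165+(y+.5)/6-.5)
# caddy upper rim corners in both views
for q in [(58,97),(185,63),(305,485),(172,522)]: print("rim top",plane(t,*k(*q),.07).round(4))
for q in [(435,425),(558,515)]: print("rim scene",plane(s,*c(*q),.07).round(4))
print(px(t,[.548,.2535,.188]))
st=telemetry.read_state();print(st["ee_pos"],st["clock"])
f=grab_frame("scene")["pixels"]
cv2.imwrite("pics/c5.png",cv2.resize(cv2.convertScaleAbs(f[120:300,300:460],alpha=1.6,beta=20),None,fx=3.3,fy=3.3,interpolation=2))
```

```text
(690, 70) [0.5309 0.2449 0.188 ]
(727, 103) [0.5297 0.2643 0.188 ]
(665, 160) [0.5647 0.2714 0.188 ]
(628, 138) [0.5693 0.2563 0.188 ]
(678, 116) [0.5482 0.2588 0.188 ]
rim top [0.6335 0.3116 0.07  ]
rim top [0.6502 0.2552 0.07  ]
rim top [0.4629 0.196  0.07  ]
rim top [0.4451 0.2546 0.07  ]
rim scene [0.6509 0.2574 0.07  ]
rim scene [0.6359 0.3144 0.07  ]
(np.float64(253.87667480022625), np.float64(211.22659240595863))
[0.54524874 0.25718848 0.3340556 ] 9.625
```

View pics/c5.png

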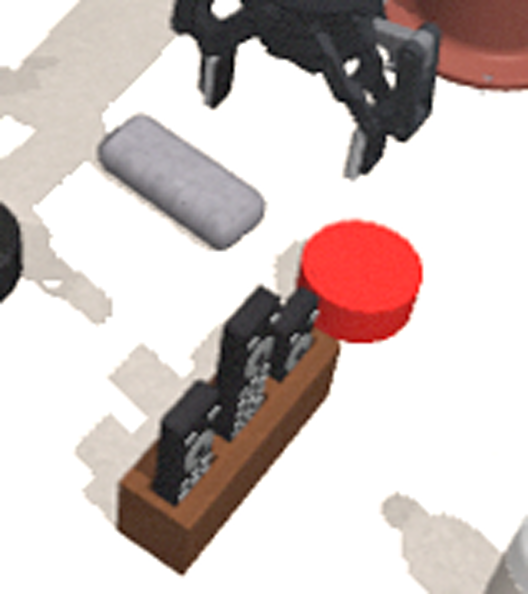

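The fingers straddle the remote's line above the caddy. I'll go down to just above its top and settle.

Call:
step_arm(plan=[[-0.003,0,0.04,0,0,0,1],[0,0,0.04,0,0,0,1],[0,0,0.04,0,0,0,1],[0,0,0,0,0,0,1],[0,0,0,0,0,0,1]])

```text
clock: 10.3
ee_pos: [0.5502, 0.2544, 0.2185]
orientation: [[-0.955, -0.297, 0.001], [-0.297, 0.955, 0.0], [-0.001, -0.0, -1.0]]
wrist_force: [0.4, -0.4, 0.7]
opening: 0.0857
gripper_force: 0.0
```

Run:
```python
exec(open("st.py").read())
R=s['orientation'];print(R,R.T@(np.array([.548,.2565,.144])-s['ee_pos']))
from h import *
f=grab_frame("scene")["pixels"]
cv2.imwrite("pics/c6.png",cv2.resize(cv2.convertScaleAbs(f[150:290,310:450],alpha=1.6,beta=20),None,fx=4,fy=4,interpolation=2))
```

```text
M [ 0.007 -0.077  0.032] F [ 0.4 -0.4  0.7] j [ 17.8   0.9  95.8  -0.   83.2 -89.5] [0.5502 0.2544 0.2185] 0.08569303782317213 0.0 yaw_y 1.872357629086711 t 10.3
[[-9.54873099e-01 -2.97011407e-01  1.26072082e-03]
 [-2.97011461e-01  9.54873903e-01  1.48643155e-04]
 [-1.24797812e-03 -2.32513181e-04 -9.99999194e-01]] [0.001516   0.00269707 0.07452613]
```

View pics/c6.png

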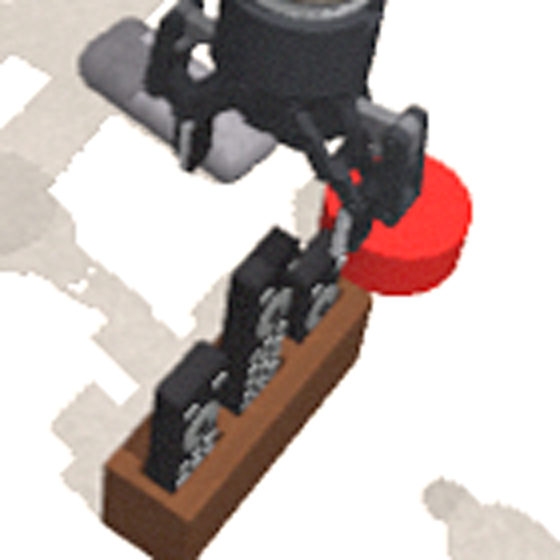

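The fingers line up with the middle, tallest remote. I'll descend and grip.

Call:
step_arm(plan=[[0.0015,0.0025,0.025,0,0,0,1],[0,0,0.025,0,0,0,1],[0,0,0.025,0,0,0,1],[0,0,0,0,0,0,1],[0,0,0,0,0,0,0.3],[0,0,0,0,0,0,0],[0,0,0,0,0,0,0],[0,0,0,0,0,0,0],[0,0,0,0,0,0,0]], newtons=40)

```text
clock: 11.48
ee_pos: [0.5479, 0.2571, 0.1432]
orientation: [[-0.954, -0.298, 0.001], [-0.298, 0.954, 0.0], [-0.001, -0.0, -1.0]]
wrist_force: [0.6, 0.3, 3.2]
opening: 0.0195
gripper_force: 39.6
```

```bash
python3 st.py
```

```text
M [ 0.027 -0.016 -0.033] F [0.6 0.3 3.2] j [ 18.1   4.3  99.8  -0.   75.9 -89.3] [0.5479 0.2571 0.1432] 0.019482329972008505 39.64623749256134 yaw_y 1.8737719244495403 t 11.475
```

Call:
step_arm(plan=[[0,0,0,0,0,0,0],[0,0,-0.015,0,0,0,0],[0,0,-0.03,0,0,0,0],[0,0,-0.035,0,0,0,0],[0,0,-0.035,0,0,0,0],[0,0,-0.035,0,0,0,0],[0,0,-0.03,0,0,0,0],[0,0,-0.015,0,0,0,0],[0,0,0,0,0,0,0]], newtons=60)

```text
clock: 12.6
ee_pos: [0.5475, 0.2571, 0.3381]
orientation: [[-0.954, -0.298, 0.001], [-0.298, 0.954, 0.0], [-0.001, 0.0, -1.0]]
wrist_force: [-0.3, -0.2, -2.3]
opening: 0.0193
gripper_force: 58.7
```

Run:
```python
exec(open("st.py").read())
from h import *
f=grab_frame("scene")["pixels"]
cv2.imwrite("pics/c7.png",cv2.resize(cv2.convertScaleAbs(f[60:290,290:480],alpha=1.6,beta=20),None,fx=2.5,fy=2.5,interpolation=2))
```

```text
M [-0.059  0.042 -0.05 ] F [-0.3 -0.2 -2.3] j [ 18.1  -2.1  87.5   0.   94.5 -89.3] [0.5475 0.2571 0.3381] 0.019260006949221763 58.673030734062195 yaw_y 1.8738424720950302 t 12.6
```

View pics/c7.png

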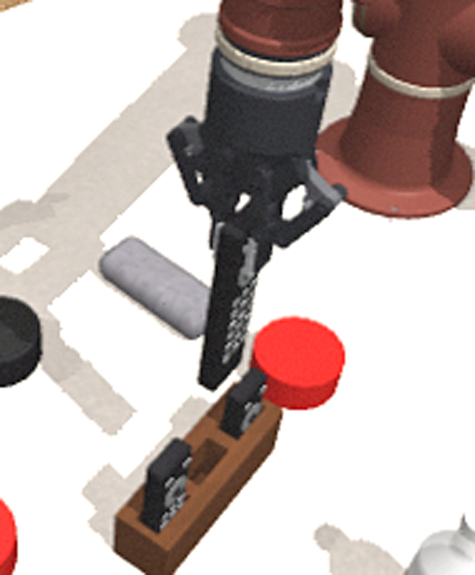

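The lift was clean and the neighbouring remotes are still in place. Next I turn the keys toward the sofa and refine the holder centre from the first frames.

Call:
step_arm(plan=[[0,0,0,0,0,0.1,0],[0,0,0,0,0,0.17,0],[0,0,0,0,0,0.17,0],[0,0,0,0,0,0.17,0],[0,0,0,0,0,0.17,0],[0,0,0,0,0,0.17,0],[0,0,0,0,0,0.17,0],[0,0,0,0,0,0.17,0],[0,0,0,0,0,0.17,0],[0,0,0,0,0,0.17,0]])

```text
clock: 13.9
ee_pos: [0.5465, 0.2567, 0.3344]
orientation: [[-0.236, 0.972, -0.004], [0.972, 0.236, -0.001], [-0.0, -0.004, -1.0]]
wrist_force: [-0.2, -0.2, -2.9]
opening: 0.0192
gripper_force: 58.6
```

Call:
step_arm(plan=[[0,0,0,0,0,0.17,0],[0,0,0,0,0,0.0738,0],[0,0,0,0,0,0,0]])

```text
clock: 14.28
ee_pos: [0.5466, 0.2568, 0.3349]
orientation: [[-0.001, 1.0, -0.004], [1.0, 0.001, -0.001], [-0.001, -0.004, -1.0]]
wrist_force: [0.3, -0.5, -2.6]
opening: 0.0191
gripper_force: 58.6
```

Run:
```python
exec(open("st.py").read())
R=s['orientation'];print(R.round(4))
from h import *
a=np.linspace(0,2*np.pi,60)
for n,(u,v,w,h) in(("top0",(330,165,60,55)),("scene0",(262,168,52,56))):
    f=load(n);k=6
    I=cv2.resize(f["pixels"][v:v+h,u:u+w],None,fx=k,fy=k,interpolation=2).max(2)
    for th in (60,80):
        c=max(cv2.findContours((I<th).astype(np.uint8),0,1)[0],key=cv2.contourArea)
        x,y,W,H=cv2.boundingRect(c); bb=np.array([u+(x+.5)/k-.5,v+(y+.5)/k-.5,u+(x+W+.5)/k-.5,v+(y+H+.5)/k-.5])
        # predicted bbox of cylinder silhouette at guess; shift by bbox difference
        g=np.array([.6104,-.0174])
        for _ in range(4):
            P=np.array([px(f,[g[0]+.05*np.cos(t),g[1]+.05*np.sin(t),z]) for t in a for z in(0,.046)])
            pb=np.r_[P.min(0),P.max(0)]; e=bb-pb; d=(e[:2]+e[2:])/2
            c0=np.array(px(f,[*g,.023]))
            g=g+(plane(f,*(c0+d),.023)-plane(f,*c0,.023))[:2]
        print(n,th,g.round(4),"size seen",bb[2:]-bb[:2],"expected",pb[2:]-pb[:2])
print("to go (tool)",R.T@(np.array([*g,.285])-s['ee_pos']))
```

```text
M [-0.031 -0.013 -0.022] F [ 0.3 -0.5 -2.6] j [18.1 -2.  87.7  0.  94.5 18.1] [0.5466 0.2568 0.3349] 0.01914659396850963 58.61058175563812 yaw_y 0.0009005786947167828 t 14.275
[[-9.0e-04  1.0e+00 -3.7e-03]
 [ 1.0e+00  9.0e-04 -1.2e-03]
 [-1.2e-03 -3.7e-03 -1.0e+00]]
top0 60 [ 0.6115 -0.019 ] size seen [35.33333333 34.5       ] expected [37.44040837 37.05229173]
top0 80 [ 0.6115 -0.0192] size seen [36.5 35.5] expected [37.44340219 37.05226865]
scene0 60 [ 0.6122 -0.0171] size seen [36.5 36. ] expected [37.20336626 38.21781812]
scene0 80 [ 0.6122 -0.0175] size seen [37.  36.5] expected [37.19987657 38.20899045]
to go (tool) [-0.27422591  0.06554358  0.04993509]
```

Call:
step_arm(plan=[[-0.025,0.006,0,0,0,0,0],[-0.045,0.0105,0,0,0,0,0],[-0.05,0.012,0,0,0,0,0],[-0.05,0.012,0,0,0,0,0],[-0.05,0.012,0.01,0,0,0,0],[-0.035,0.0085,0.015,0,0,0,0],[-0.0198,0.0045,0.015,0,0,0,0],[0,0,0.01,0,0,0,0],[0,0,0,0,0,0,0],[0,0,0,0,0,0,0]])

```text
clock: 15.52
ee_pos: [0.613, -0.0166, 0.2879]
orientation: [[-0.002, 1.0, 0.001], [1.0, 0.002, 0.0], [0.0, 0.001, -1.0]]
wrist_force: [0.2, -0.7, -1.1]
opening: 0.0195
gripper_force: 58.6
```

Run:
```python
exec(open("st.py").read())
R=s['orientation'];print(R.round(4),R.T@(np.array([.612,-.018,.285])-s['ee_pos']))
from h import *
f=grab_frame("scene");p=s['ee_pos']
print("predicted bottom corners",[tuple(np.round(px(f,[p[0]+a,p[1]+b,p[2]-.135]),1)) for a in(-.01,.01) for b in(-.023,.023)],"crop x4 of 240,80")
cv2.imwrite("pics/c8.png",cv2.resize(cv2.convertScaleAbs(f["pixels"][80:225,230:380],alpha=1.6,beta=20),None,fx=4,fy=4,interpolation=2))
```

```text
M [ 0.005  0.007 -0.037] F [ 0.2 -0.7 -1.1] j [-8.5 -0.2 90.3  0.  89.8 -8.6] [ 0.613  -0.0166  0.2879] 0.019471145295311288 58.642998933792114 yaw_y 0.0018511939842675213 t 15.525
[[-1.9e-03  1.0e+00  9.0e-04]
 [ 1.0e+00  1.9e-03  2.0e-04]
 [ 1.0e-04  9.0e-04 -1.0e+00]] [-0.00144709 -0.00095947  0.00294557]
predicted bottom corners [(np.float64(283.9), np.float64(156.4)), (np.float64(293.5), np.float64(166.9)), (np.float64(277.1), np.float64(159.5)), (np.float64(286.6), np.float64(170.2))] crop x4 of 240,80
```

View pics/c8.png

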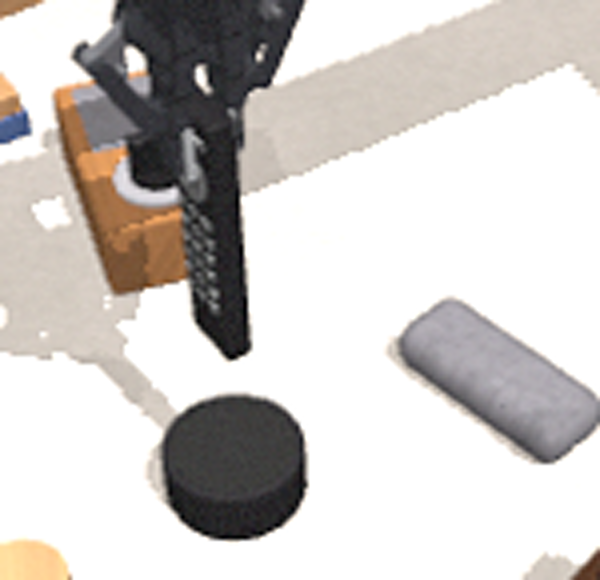

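The remote hangs upright above the black holder with its keys facing the sofa. Its bottom corners are within a few mm of the prediction. I'll make a small trim and hand in.

Call:
step_arm(plan=[[-0.0015,-0.001,0.0025,0,0,0,0],[0,0,0,0,0,0,0],[0,0,0,0,0,0,0],[0,0,0,0,0,0,0],[0,0,0,0,0,0,0]])

```text
clock: 16.2
ee_pos: [0.6119, -0.0193, 0.2848]
orientation: [[0.0, 1.0, 0.0], [1.0, -0.0, -0.0], [-0.0, 0.0, -1.0]]
wrist_force: [-0.6, -0.4, -2.3]
opening: 0.0194
gripper_force: 58.6
```

```bash
python3 st.py; python3 -c "
from plant import env; print(env.close_job())"
```

```text
M [-0.005 -0.006 -0.009] F [-0.6 -0.4 -2.3] j [-8.8 -0.2 90.6  0.  89.6 -8.8] [ 0.6119 -0.0193  0.2848] 0.019354801914493767 58.64068329334259 yaw_y -6.252643621997487e-05 t 16.2
the job is handed in; nothing more can be done
None
```

I turned the radio's volume knob to its off stop, then handed the job in at about 16 s with the longest remote held upright above the black coaster holder, lower end about 15 cm up and keys facing the sofa; no verdict was returned.

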